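# Box up the sorted noise filters and lock the stock case

## Robot

A 7-joint arm with a two-finger parallel gripper is mounted at the origin on the work surface. World frame = base frame: x ahead of the robot, y to its left, z up, the work surface at z = 0. Lengths are in mm, angles in rad, forces in N, time in s.
With the tool pointing down it reaches from about 350 to 775 mm from the base axis. Payload 3.1 kg.
Tool frame: the origin (TCP) lies between the finger pads; the fingertips stand 19 mm ahead of it and the grasp point (between the pads) is the TCP; z points along the fingers, x is the direction in which the jaws open and shut, and the axes are right-handed (so a half turn about z gives the same grasp; the last joint's range is limited). The gripper opens to 85 mm and grips with 20 to 120 N. Pads are 22 mm wide; open, the fingers measure 114 mm over their backs; the gripper's body (76 mm by 85 mm) begins 54 mm behind the grasp point. The pads swing forward as they close: fully open they stand 13 mm farther back than shut.
Start: joints at [-1.156, 0.311, 0.014, 1.512, -0.004, 1.319, -0.027], TCP at [242.569, 493.636, 250.304] pointing down, gripper open.
Joint ranges: [-2.7, 2.7], [-0.3, 1.91], [-1.27, 1.3], [0.12, 2.57], [-1.44, 4.58], [0.2, 2.03], [-3.05, 3.05]. Speed limits (rad/s): [2.79, 2.79, 3.14, 3.14, 3.14, 3.14, 3.14].

## Interface

Orientations are given as a unit quaternion [x, y, z, w].
In Python, from rig import r gives the robot as it stands. Calls block until the motion is done:
- r.goto(position, orientation): joint-space move of the TCP to a pose.
- r.movel(position, ori=None, velocity=150): straight line of the TCP; ori=None keeps the orientation; velocity is the mean speed in mm/s.
- r.movej(angles): joint-space move.
- r.set_gripper(opening, effort=None): finger opening in mm; effort is the grip in N (None keeps the last); returns when the fingers have stopped.
- r.hold(seconds).
- r.inverse_kinematics(position, orientation): joint angles nearest the present ones, or None.
- r.get_state(): the state.
- r.capture(name): name is "scene" or "side" or "wrist"; returns a dict with "frame" (384x512x3 uint8, red, green, blue), "range_z" (384x512 float32, mm along the optical axis (not along the pixel's ray), 0 where there is no reading), "intrinsics" (3x3 intrinsics, pixels), "world_from_camera" (4x4, takes a point from camera to world coordinates). Camera axes: x right, y up, looking along -z (the intrinsics and any distortion apply to the point x, -y, -z); pixel columns grow to the right and rows downward; lengths in mm; the calibration is good to about 2 mm. A picture is of the moment at which its call begins.
A pose or a line that the arm cannot do raises r.Unreachable and nothing moves.
- r.job_done(): hands the job in, once; it reports no verdict.
Trained networks look in the newest picture that a camera, given by its name, has taken for a name from the list of things; names that differ only in an ending like _2 or _b are one class to them, and where a whole thing is asked for, a point or a joint stands for the part that bears it (a point fixed in the world has none). Each returns a list of dicts, best first, with "p" (0 to 1); they miss things now and then, are a little off and sometimes report something else, mostly with a low value. They report only what shows in the picture. A call takes as long as a camera call. They do not tell look-alikes from the thing itself.
- r.search_frame(label, camera): "box" ([left, top, right, bottom] in pixels, round what is visible of it).
- r.outline_of(label, camera): "mask" (384x512 bool, what is visible of it) and "box" ([left, top, right, bottom] in pixels, round what is visible of it).
- r.pinpoint(label, camera): "position" ([column, row] in pixels: a listed point, or the origin of a listed thing).
The state is a dict: "clock": time; "q": joint angles; "qvel": joint speeds; "tau": joint torques, N m; "eef_pos": TCP position; "tcp_rot": TCP orientation; "contact_force": force on the tool from outside, world axes, zero at the start; "wrist_torque": the same for the moment, N m; "opening": finger opening in mm.
Only numpy, scipy, OpenCV 4.12 (cv2) and the standard library are available. Lean on these libraries where they do the work, as an engineer would, in place of code of your own. Each camera call takes 0.05 s, during which the arm holds its last target. There are 200 camera calls.

## Task

Put the loose filter modules away in the grey stock case, lying flat with their coloured tops up: blue ones in the bay with the blue floor pad, yellow ones in the bay with the yellow pad. Then slide the cover fully shut, and with the red key (not with the fingers) turn the slotted cam lock a quarter turn clockwise to its stop, so that its tongue lies over the cover. Finally put the key back upright in its wooden stand, blade fully down in the pocket, and leave the other things on the bench where they are.

Things in the scene. Friction and masses are not known exactly. Their poses are not given: they have to be found in the camera images.
- blue1: filter module, aluminium box 62 (x) x 34 (y) x 32 mm high with a blue top 8 mm thick and two small brass studs on it (3 mm high); 120 g or so; may be absent. Origin: centre of its underside, z up, x along its length
- blue2: filter module, aluminium box 62 (x) x 34 (y) x 32 mm high with a blue top 8 mm thick and two small brass studs on it (3 mm high); 120 g or so; may be absent. Origin: centre of its underside, z up, x along its length
- blue3: filter module, aluminium box 62 (x) x 34 (y) x 32 mm high with a blue top 8 mm thick and two small brass studs on it (3 mm high); 120 g or so; may be absent. Origin: centre of its underside, z up, x along its length
- yellow1: filter module, aluminium box 62 (x) x 34 (y) x 32 mm high with a yellow top 8 mm thick and two small brass studs on it (3 mm high); 120 g or so; may be absent. Origin: centre of its underside, z up, x along its length
- yellow2: filter module, aluminium box 62 (x) x 34 (y) x 32 mm high with a yellow top 8 mm thick and two small brass studs on it (3 mm high); 120 g or so; may be absent. Origin: centre of its underside, z up, x along its length
- case: fixed grey steel stock case, origin at the centre of its underside. In its frame: outside x +-111, y +-114 mm; two open bays 212 (x) x 106 mm (y), centred at y = +-55.5; floor 4 mm thick, walls 5 mm thick, 46 mm high, divider 44 mm high. Cover rails run on to x = 345 mm, 46 mm high. Lock block 70 x 64 x 42 mm on its +y side, centred at y = 146
- liner_blue: fixed blue floor pad, 210 (x) x 104 (y) x 3 mm, lying on the floor of one of the two bays: that bay takes blue modules. Origin: centre of its underside (4 mm above the table), axes as the case. Which bay it is changes
- liner_yellow: the same in yellow, in the other bay: that bay takes yellow modules
- cover (a joint): the case's flat sliding aluminium cover, 222 x 224 x 3 mm, top face 49 mm above the table, on the case walls. In m: 0 = fully shut over both bays, 0.236 = fully open (slid along the case's +x, onto the rails). Starts open; about 1.5 N of friction, stays where left; a module standing above the walls blocks it
- cover_grip (a point): point in the cover's black upright handle, a bar 20 (case x) x 60 mm (case y) that rises 32 mm above the cover (top 81 mm above the table), near the cover's -x edge (96 mm from its centre); the point is on its middle plane, 70 mm above the table. Axes as the case
- cam (a joint): quarter-turn cam lock on the lock block, rad: about 0 = unlocked (its red tongue points along the case's +x), 1.571 = locked, at its end stop (tongue over the cover's edge). Grows clockwise seen from above; friction about 0.05 N m, stays where left
- cam_slot (a point): centre of the slot's mouth, in the top face of the brass cam head (44 x 44 mm, top 60 mm above the table); z up, x along the slot and the tongue, turns with the cam. Slot 27 mm long, 8 mm wide, 12 mm deep, edges chamfered 2 mm
- cam_head: the brass square cam head with its red tongue (22 mm wide, reaching 59 mm from the axis); origin on the cam axis 44 mm above the table, x along slot and tongue
- key: cam key, 66 mm tall, standing upright in its stand, 120 g. Origin: centre of its blade's lower end, z up. Blade 20 (x) x 4.5 (y) x 18 mm, then a round steel collar, diameter 34 mm, z 18..24, then a red grip block 46 (x) x 20 (y) mm, z 24..66
- stand: fixed wooden key stand 76 (x) x 60 (y) x 24 mm high, origin centre of its underside, with a pocket right through it at its centre, 29 (x) x 13 (y) mm. The key's blade hangs in the pocket and its collar rests on the top, so the key's origin is 6 mm above the table
- relay: bystander: relay 50 x 40 x 45 mm with a black base and grey case, among the modules; origin centre of underside
- can: bystander: upright aluminium capacitor can, diameter 46, 70 mm high; origin centre of underside
- can2: bystander: upright steel can, diameter 52, 85 mm high; origin centre of underside
- meter: bystander: yellow multimeter lying flat, 150 x 75 x 35 mm; origin centre of underside
- transformer: bystander: transformer 75 x 85 x 62 mm; origin centre of underside
- tape: bystander: roll of black tape lying flat, diameter 90, 24 mm high; origin centre of underside
- wrench: bystander: steel wrench 180 mm long lying flat
Mind the look-alikes: they are no part of the job. Leave any green or turquoise look-alike of the blue1 alone. Several things have the shape of the stand; the one meant has the colours described above.

How it is judged:
By the outcome, as a careful person would: the job done as asked, in the order asked, and still so for the second after the job is handed in, with the robot touching nothing.
Of blue1, blue2, blue3, yellow1, yellow2 only 3 to 5 are there at a start; the rules pass over those that are not, and their reading is None.
At some moment in a run one of blue1, blue2, blue3, yellow1, yellow2 may be knocked a few centimetres aside while the robot is not near it.
It also fails if it takes over 210 s, if anything falls off the work surface, if the arm or the gripper's body presses on something with over 40 N, if the wrist force passes 120 N, or if a joint passes its speed limit or range.

## Working session

There is one attempt and no reset: what is moved stays moved. The work goes in short steps, each a Python script; the robot and the scene stay as the last script left them, time stands still between calls to the robot, and variables do not carry over. Pictures are saved under pics/ and viewed, about 12 in all and at most 16, crops included, and the job is handed in when it is done.

```bash
ls; mkdir -p pics; cat > h.py <<'E'
import numpy as np, cv2
from rig import r
def shot(cam,name=None,crop=None,scale=1):
    d=r.capture(cam)
    if name:
        f=d["frame"][...,::-1]
        if crop: f=f[crop[1]:crop[3],crop[0]:crop[2]]
        cv2.imwrite(f"pics/{name}.png",cv2.resize(f,None,fx=scale,fy=scale))
    return d
def cloud(d):
    K=np.array(d["intrinsics"]);T=np.array(d["world_from_camera"]);z=d["range_z"]
    v,u=np.mgrid[:z.shape[0],:z.shape[1]]
    P=np.stack([(u-K[0,2])*z/K[0,0],-(v-K[1,2])*z/K[1,1],-z],-1)
    W=P@T[:3,:3].T+T[:3,3]; W[z<=0]=np.nan
    return W
E
python3 - <<'E'
from h import *
for c in("scene","side","wrist"):
    d=shot(c,c+"0",scale=1.5); print(c,np.round(d["intrinsics"],1).tolist(),np.round(d["world_from_camera"],2).tolist()); print({k:v for k,v in d.items() if k not in("frame","range_z","intrinsics","world_from_camera")})
s=r.get_state();print({k:np.round(v,3) for k,v in s.items()})
E
```

```text
pics
scene [[389.3, 0.0, 251.3], [0.0, 389.3, 195.6], [0.0, 0.0, 1.0]] [[0.73, -0.4, 0.56, 1172.63], [0.69, 0.43, -0.59, -707.46], [-0.0, 0.81, 0.59, 813.76], [0.0, 0.0, 0.0, 1.0]]
{}
side [[381.5, 0.0, 253.0], [0.0, 381.5, 191.2], [0.0, 0.0, 1.0]] [[-0.73, 0.5, -0.47, -114.77], [-0.68, -0.53, 0.5, 707.43], [0.0, 0.69, 0.73, 1018.53], [0.0, 0.0, 0.0, 1.0]]
{}
wrist [[341.4, 0.0, 256.3], [0.0, 341.4, 187.5], [0.0, 0.0, 1.0]] [[0.44, -0.87, -0.24, 182.58], [0.9, 0.42, 0.12, 522.55], [-0.0, -0.27, 0.96, 373.1], [0.0, 0.0, 0.0, 1.0]]
{}
{'clock': np.float64(0.15), 'q': array([-1.156,  0.312,  0.014,  1.513, -0.004,  1.319, -0.027]), 'qvel': array([-0.   , -0.003,  0.   , -0.003, -0.001, -0.001,  0.001]), 'tau': array([ 1.0000e-03, -3.8028e+01,  1.4600e-01, -2.3085e+01,  1.2000e-02,
        1.0000e-02,  0.0000e+00]), 'eef_pos': array([242.342, 493.142, 249.457]), 'tcp_rot': array([ 0.849,  0.529, -0.001,  0.001]), 'contact_force': array([-0.644, -0.142, -0.746]), 'wrist_torque': array([ 0.023,  0.037, -0.057]), 'opening': np.float64(85.218)}
```

View pics/scene0.png

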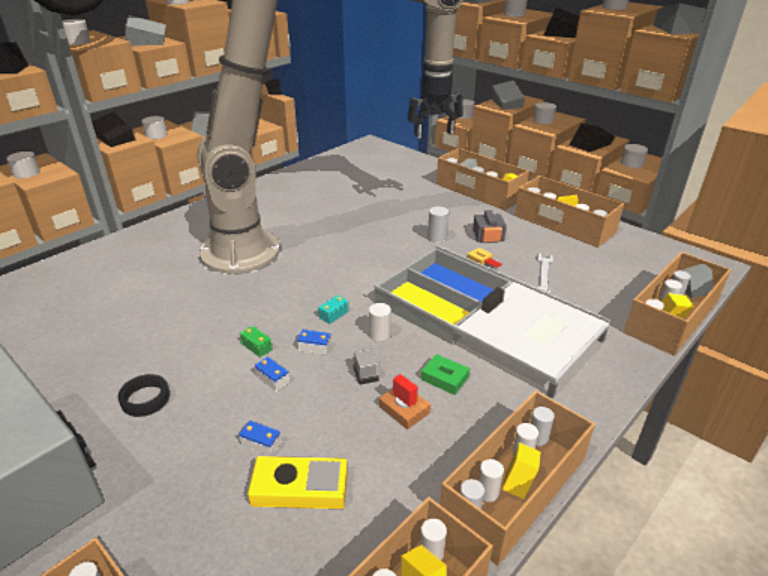

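View pics/side0.png

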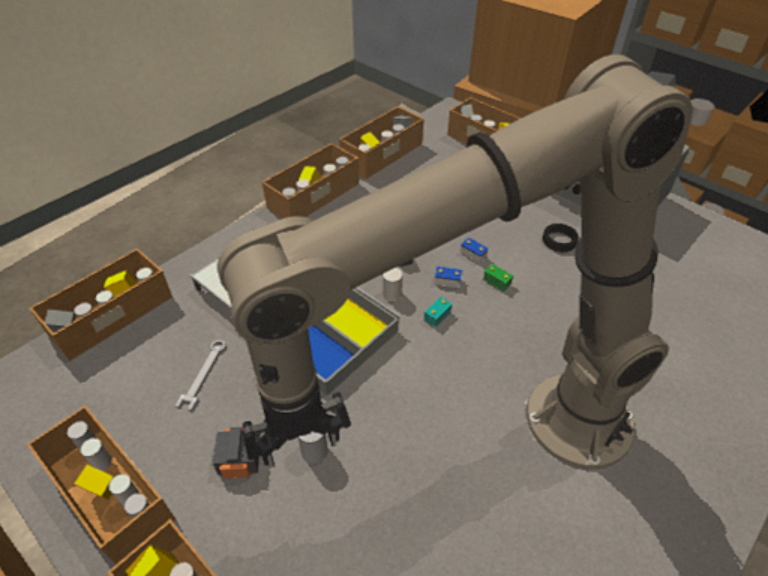

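The scene picture (at 1.5x) shows three blue modules at about (313,340), (270,370) and (260,433), plus green and turquoise look-alikes. The red key is in the wooden stand at (405,400), the case is at (440,290), and the lock is at (485,258). No yellow module is visible yet, so I'll build a top-down map.

```bash
cat >> h.py <<'E'
def ortho(W,F,x0,x1,y0,y1,s=1.5,zmax=150):
    "top-down: image col = -y (left=+y), row = -x (up = +x)"
    im=np.zeros((int((x1-x0)/s),int((y1-y0)/s),3),np.uint8); zz=np.full(im.shape[:2],-99.)
    P=W.reshape(-1,3);C=F.reshape(-1,3)
    m=np.isfinite(P).all(1); P=P[m];C=C[m]
    m=(P[:,2]<zmax)&(P[:,0]>x0+3)&(P[:,0]<x1-3)&(P[:,1]>y0+3)&(P[:,1]<y1-3); P=P[m];C=C[m]
    o=np.argsort(P[:,2]);P=P[o];C=C[o]
    i=((x1-P[:,0])/s).astype(int);j=((y1-P[:,1])/s).astype(int)
    for a in(0,1):
        for b in(0,1): im[np.clip(i+a,0,len(im)-1),np.clip(j+b,0,im.shape[1]-1)]=C; zz[i,j]=P[:,2]
    return im,zz
def comps(W,F,lo,hi,zr=(10,60),amin=25):
    hsv=cv2.cvtColor(F,cv2.COLOR_RGB2HSV)
    m=cv2.inRange(hsv,np.array(lo),np.array(hi))>0
    m&=(W[...,2]>zr[0])&(W[...,2]<zr[1])
    n,l,st,c=cv2.connectedComponentsWithStats(m.astype(np.uint8))
    out=[]
    for k in range(1,n):
        if st[k,4]<amin: continue
        p=W[l==k]; out.append((c[k],p))
    return out
E
python3 - <<'E'
from h import *
d=shot("scene");W=cloud(d);F=d["frame"]
im,zz=ortho(W,F,150,900,-650,550,1.5); cv2.imwrite("pics/o1.png",im[...,::-1]); print(im.shape)
for nm,lo,hi in(("blue",(105,120,40),(125,255,255)),("yel",(22,120,60),(34,255,255)),("red",(0,150,60),(5,255,255)),("green",(50,100,40),(95,255,255))):
    for c,p in comps(W,F,lo,hi,(0,90),20):
        q=p[np.isfinite(p).all(1)]
        if abs(q[:,1].mean())<900 and q[:,0].mean()<950:
            (cx,cy),(a,b),t=cv2.minAreaRect(q[:,:2].astype(np.float32)); print(nm,np.round(c),len(q),"z",np.round(np.percentile(q[:,2],[5,50,95])),"c",round(cx),round(cy),"sz",round(a),round(b),round(t))
E
```

```text
(500, 800, 3)
blue [305. 187.] 455 z [ 6.  9. 12.] c 532 252 sz 110 237 85
blue [209. 225.] 153 z [28. 33. 36.] c 429 -129 sz 75 37 30
blue [181. 246.] 172 z [29. 33. 35.] c 430 -244 sz 38 95 86
blue [173. 289.] 252 z [29. 33. 36.] c 550 -363 sz 83 36 21
yel [339. 117.] 32 z [68. 80. 88.] c 339 748 sz 36 82 25
yel [379. 133.] 62 z [70. 79. 87.] c 532 743 sz 49 90 25
yel [320. 169.] 60 z [59. 62. 64.] c 521 339 sz 39 43 86
yel [287. 201.] 557 z [ 6.  9. 11.] c 512 138 sz 184 112 4
yel [348. 313.] 578 z [35. 70. 86.] c 927 -107 sz 46 116 20
yel [195. 323.] 1536 z [ 9. 35. 38.] c 670 -370 sz 160 90 41
yel [281. 375.] 457 z [63. 78. 86.] c 929 -366 sz 40 54 82
red [329. 175.] 34 z [55. 57. 59.] c 563 334 sz 20 35 86
red [270. 260.] 238 z [37. 62. 75.] c 687 -128 sz 20 47 87
green [222. 206.] 236 z [ 5. 29. 35.] c 365 -10 sz 70 85 1
green [171. 227.] 254 z [ 5. 29. 35.] c 344 -207 sz 67 36 1
green [296. 249.] 530 z [ 6. 24. 27.] c 690 -8 sz 78 64 9
```

View pics/o1.png

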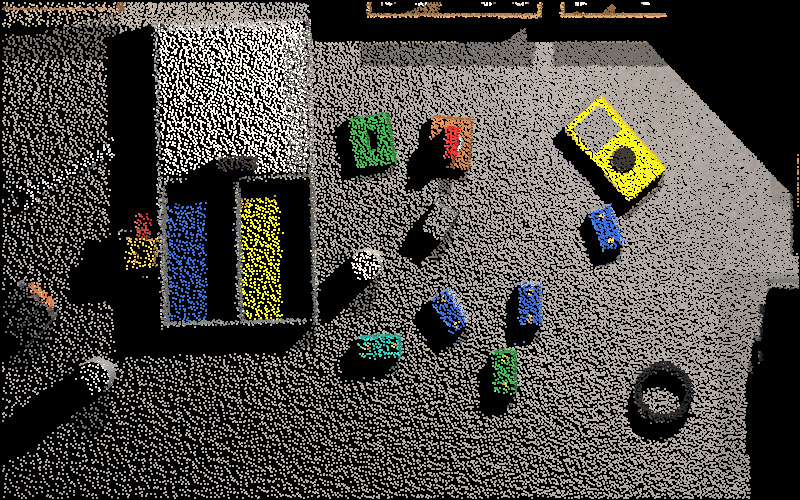

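The map shows exactly three blue modules and no yellow ones. The blue bay is the one at +y, next to the lock. Next are closer wrist views over the case and over the modules.

```bash
cat >> h.py <<'E'
def down(t): return [float(np.cos(t/2)),float(np.sin(t/2)),0.,0.]
def rect(q):
    (cx,cy),(a,b),t=cv2.minAreaRect(q[:,:2].astype(np.float32))
    if a<b: a,b,t=b,a,t+90
    return cx,cy,a,b,(t+90)%180-90   # long-axis angle
BL=((105,120,40),(125,255,255))
def blues(cam="wrist",name=None,zr=(20,45)):
    d=shot(cam,name);W=cloud(d);out=[]
    for c,p in comps(W,d["frame"],*BL,zr,80):
        q=p[np.isfinite(p).all(1)]; z=np.median(q[:,2]); q=q[abs(q[:,2]-z)<5]
        out.append((*rect(q),z,len(q)))
    return out
E
python3 - <<'E'
from h import *
r.goto([500,180,330],down(0))
d=shot("wrist","case1",scale=1.5);W=cloud(d);im,zz=ortho(W,d["frame"],350,850,0,450,1); cv2.imwrite("pics/ocase.png",im[...,::-1]); np.savez("case1.npz",W=W,F=d["frame"])
print(np.array(d["world_from_camera"])[:3,3])
r.goto([450,-200,330],down(0))
for b in blues("wrist","mods1"): print(np.round(b,1))
for l in("yellow1","blue1"): print(l,[(round(x["p"],2),np.round(x["box"])) for x in r.search_frame(l,"wrist")])
r.capture("scene")
print([(round(x["p"],2),np.round(x["box"])) for x in r.search_frame("yellow1","scene")])
print(r.get_state()["clock"])
E
```

```text
[499.47543469 249.26774822 453.23660524]
[ 433.6 -122.3   61.7   33.7   31.2   32.2 1444. ]
[ 444.8 -242.4   61.2   33.9    1.4   32.1 1172. ]
[ 558.7 -357.4   61.9   35.    19.9   31.9  993. ]
yellow1 [(0.72, array([215.,  56., 271., 113.]))]
blue1 [(0.93, array([308., 238., 362., 283.])), (0.84, array([223., 165., 279., 197.])), (0.81, array([176.,   0., 213.,  23.])), (0.76, array([216.,  61., 272., 113.])), (0.68, array([356., 213., 483., 286.]))]
[]
3.45
```

View pics/ocase.png

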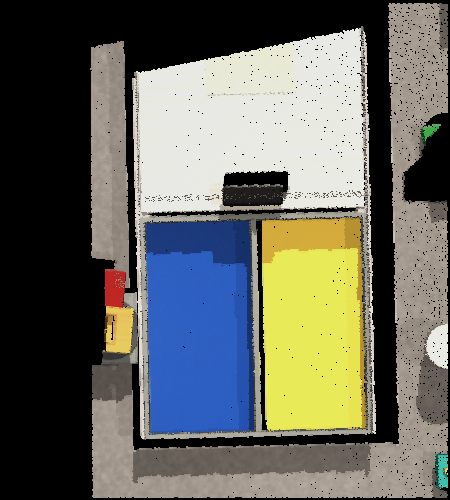

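Two pads and the lock are clearly visible, the lock at about (118,325) in this map. The tongue points to +x, which is the unlocked position. Now I'll fit the case pose from the wall tops.

```bash
python3 - <<'E'
from h import *
D=np.load("case1.npz");W=D["W"];F=D["F"];P=W.reshape(-1,3);C=F.reshape(-1,3)
m=np.isfinite(P).all(1);P=P[m];C=C[m]
w=P[(P[:,2]>42)&(P[:,2]<50)&(P[:,0]>400)&(P[:,0]<645)&(P[:,1]>50)&(P[:,1]<316)]
# -y outer edge
def edge(a,lo,hi,f,ax):
    X=[];Y=[]
    for s in np.arange(lo,hi,4):
        k=w[(w[:,ax]>=s)&(w[:,ax]<s+4)]
        if len(k)>2: X.append(s+2);Y.append(f(k[:,1-ax]))
    X=np.array(X);Y=np.array(Y); 
    for _ in range(4):
        c=np.polyfit(X,Y,1);e=abs(np.polyval(c,X)-Y);g=e<max(1.5,np.median(e)*2);X=X[g];Y=Y[g]
    return c,len(X),np.std(Y-np.polyval(c,X))
for n,a in(("-y",(420,630,np.min,0)),("+y",(420,510,np.max,0)),("-x",(85,300,np.min,1))):
    c,k,s=edge(0,*a);print(n,c,k,s)
hsv=cv2.cvtColor(C[None],cv2.COLOR_RGB2HSV)[0]
h=(hsv[:,0]>105)&(hsv[:,0]<125)&(hsv[:,1]>100)&(P[:,2]<15)&(P[:,1]>150); print("blue pad",np.round(rect(P[h]),1))
h=(hsv[:,0]>18)&(hsv[:,0]<35)&(hsv[:,1]>100)&(P[:,2]<15)&(P[:,1]<210); print("yel pad",np.round(rect(P[h]),1))
k=P[(P[:,2]>57)&(P[:,2]<63)&(P[:,1]>300)];print("cam",np.round(rect(k),1),len(k))
k=P[(P[:,2]>77)&(P[:,2]<84)&(P[:,1]>150)&(P[:,1]<260)&(P[:,0]>600)];print("handle",np.round(rect(k),1),len(k),np.median(k[:,2]))
E
```

```text
-y [2.39505372e-02 6.77839726e+01] 53 0.28299121211619194
+y [1.07580102e-01 2.58930099e+02] 22 1.8307536929132724
-x [-2.50292617e-02  4.19563975e+02] 54 0.32214047063389034
blue pad [523.9 250.3 212.7 105.3   1.4]
yel pad [526.9 135.9 212.7 101.5   1.3]
cam [524.2 331.4  50.3  26.5  -3.8] 922
handle [655.6 198.3  59.4  19.9 -88.4] 1003 80.75490654643215
```

Case frame: origin (525.7, 194.4), yaw 0.0245, checked against the pad centres and cover handle. Picking the modules now, taking a fresh close look before each grasp.

```bash
cat >> h.py <<'E'
YAW=0.0245; U=np.array([np.cos(YAW),np.sin(YAW)]);V=np.array([-U[1],U[0]]); ORG=530.2*U+181.7*V
def cw(x,y): return ORG+x*U+y*V
def st(): s=r.get_state(); return round(s["clock"],1),np.round(s["eef_pos"],1),np.round(s["contact_force"],1),round(float(s["opening"]),1)
def pick_place(xy,cx):
    for _ in range(2):
        b=min([b for b in blues() if b[2]>50],key=lambda b:np.hypot(b[0]-xy[0],b[1]-xy[1]))
        t=np.radians(b[4]-90); t=(t+np.pi/2)%np.pi-np.pi/2
        if t>np.pi/2-0.5: t-=np.pi
        if _==0: r.set_gripper(62); r.goto([b[0],b[1],150],down(t))
        xy=b[:2]
    print("mod",np.round(b,1),"t",round(t,2))
    r.movel([b[0],b[1],150],down(t)); r.movel([b[0],b[1],24]); r.set_gripper(25,45); print("grip",st())
    r.movel([b[0],b[1],170],velocity=250); o=r.get_state()["opening"]; print("lifted",st())
    assert 31<o<37,o
    p=cw(cx,55.5); r.goto([*p,170],down(YAW)); r.movel([*p,60]); r.movel([*p,32],velocity=60); print("down",st())
    r.set_gripper(44); r.movel([*p,170],velocity=250); r.set_gripper(62); print("placed",st())
E
python3 - <<'E'
from h import *
pick_place((444.8,-242.4),-66)
E
```

```text
mod [ 4.454e+02 -2.432e+02  6.180e+01  3.350e+01  7.000e-01  3.220e+01
  3.449e+03] t -1.56
grip (6.6, array([ 446.3, -243.7,   25. ]), array([-0.7,  0.6,  6.1]), 33.1)
lifted (7.4, array([ 444.5, -242.1,  168.5]), array([ 0.3, -0. , -1.1]), 33.0)
down (10.7, array([457.4, 248.5,  31.9]), array([-2.1, -0.4,  5.7]), 33.4)
placed (11.9, array([457.6, 248.2, 168.8]), array([-0.6, -0.7, -0.8]), 61.7)
```

```bash
python3 - <<'E'
from h import *
r.goto([470,-200,280],down(-.8)); pick_place((433.6,-122.3),0)
r.goto([520,-300,280],down(-.8)); pick_place((558.7,-357.4),66)
p=cw(20,70); r.goto([*p,300],down(0.02)); d=shot("wrist","bay1",scale=1.2)
r.pinpoint
W=cloud(d);np.savez("case2.npz",W=W,F=d["frame"])
for b in blues(zr=(28,60)): print(np.round(b,1))
print(r.pinpoint("cam_slot","wrist"),st())
E
```

```text
mod [ 434.1 -122.2   61.6   33.8   31.4   32.2 3454. ] t -1.02
grip (16.2, array([ 435. , -122.4,   24.9]), array([0.4, 0.3, 6.9]), 33.5)
lifted (17.0, array([ 433. , -121.3,  168.7]), array([ 0.2,  1.5, -1.5]), 33.5)
down (19.9, array([523.4, 250.2,  31.9]), array([-3.8, -0.2,  4.2]), 33.3)
placed (21.2, array([523.6, 249.9, 168.7]), array([0.3, 0.5, 0.5]), 62.0)
mod [ 555.7 -331.3   61.7   33.7   20.7   32.2 3449. ] t -1.21
grip (25.7, array([ 556.4, -331.8,   25.3]), array([ 0.4, -0.2,  4.1]), 33.0)
lifted (26.4, array([ 555.1, -330.2,  168. ]), array([ 0.3,  0. , -2.5]), 33.2)
down (30.1, array([589.6, 251.8,  32.1]), array([-2.4, -0.6,  4.8]), 33.3)
placed (31.3, array([589.5, 251.6, 168.6]), array([-0.3,  0.1, -0.7]), 62.0)
[ 523.9  249.2   61.5   34.   -88.4   39.1 1456. ]
[ 590.1  250.9   61.3   34.   -88.4   39.  1481. ]
[ 458.1  246.9   61.9   34.4  -88.6   39.1 1474. ]
[{'position': [237.6, 85.1], 'p': 0.81}] (32.1, array([543.3, 265. , 298.3]), array([-0.1,  0. , -0.3]), 62.1)
```

All three are in the blue bay, lying at z 39. The third had been nudged aside and the fresh look caught it. Now the cover.

```bash
cat >> h.py <<'E'
def handle(W):
    P=W.reshape(-1,3);P=P[np.isfinite(P).all(1)]
    k=P[(P[:,2]>77)&(P[:,2]<84)&(P[:,1]>150)&(P[:,1]<240)&(P[:,0]>400)&(P[:,0]<720)];q=rect(k)
    return np.array(q[:2])-ORG@np.eye(2),q
E
python3 - <<'E'
from h import *
h,q=handle(np.load("case2.npz")["W"]); hx=h@U;hy=h@V;print("handle",hx,hy,np.round(q,1))
r.set_gripper(55); p=cw(hx,0); r.goto([*p,160],down(YAW)); r.movel([*p,72]); r.set_gripper(10,30);print(st())
s=r.get_state()["eef_pos"]; hx=(np.array(s[:2])-ORG)@U
r.movel([*cw(-85,0),72],velocity=100);print(st())
for x in(-92,-96,-98,-100):
    r.movel([*cw(x,0),72],velocity=20);print(x,st(),((np.array(r.get_state()["eef_pos"][:2])-ORG)@U).round(1))
    if abs(r.get_state()["contact_force"]@np.array([1,0,0]))>12: break
r.set_gripper(50); r.movel([*cw(-96,0),200],velocity=250)
r.goto([*cw(-20,70),280],down(0.02)); d=shot("wrist","shut",scale=1.2); h,q=handle(cloud(d));print("handle",h@U,h@V,np.round(q,1))
print(r.pinpoint("cam_slot","wrist"),st());np.savez("case3.npz",W=cloud(d),F=d["frame"])
E
```

```text
handle 130.52256777047924 2.2528933383272833 [656.  200.1  55.9  20.3 -88.3]
(34.3, array([656.7, 197.8,  73.4]), array([-0.7, -0. ,  5.3]), 19.4)
(36.6, array([442.2, 192.6,  73.2]), array([ 0.4, -0.3,  9.9]), 19.5)
-92 (37.1, array([435.1, 192.4,  73.2]), array([ 0.3, -0. ,  9.4]), 19.6) -90.5
-96 (37.4, array([431. , 192.4,  73.2]), array([0.2, 0.4, 9. ]), 19.6) -94.6
-98 (37.7, array([429.2, 192.3,  73.2]), array([-0. ,  0.5,  9.2]), 20.1) -96.5
-100 (37.9, array([428.9, 192.3,  73.3]), array([5.5, 0.1, 4. ]), 19.4) -96.7
handle -95.9981269936546 10.3271318547827 [429.4 202.6  40.1  20.4 -88.1]
[{'position': [283.1, 81.9], 'p': 0.85}] (39.7, array([502.5, 262.5, 277.9]), array([-0. , -0.3,  0.5]), 50.1)
```

View pics/shut.png

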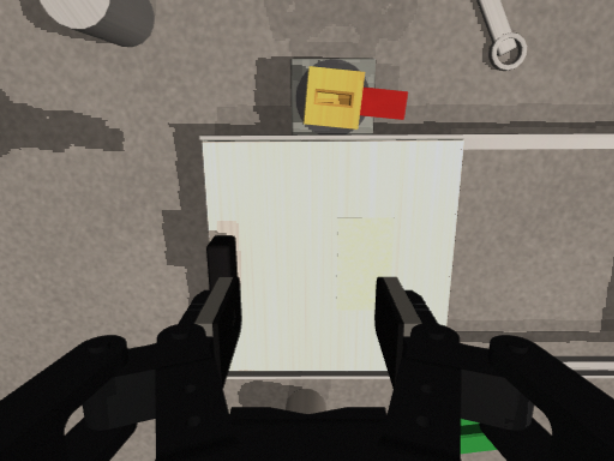

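The picture shows the cover shut, with the handle reading −96.0 and the stop felt. The cam head is at (335,97) in the picture, its tongue pointing +x and rotated slightly clockwise. Now I'll measure the cam and the key.

```bash
cat >> h.py <<'E'
def cam_pose(d):
    W=cloud(d);F=d["frame"]
    ye=[p for c,p in comps(W,F,(15,100,60),(34,255,255),(56,64),60)]; rd=[p for c,p in comps(W,F,(0,150,60),(6,255,255),(45,64),40)]
    ok=lambda p:abs(np.median(p[:,1])-340)<70
    y=np.vstack([p for p in ye if ok(p)]); q=rect(y); red=np.vstack([p for p in rd if ok(p)])
    qr=rect(red)
    return q,qr
E
python3 - <<'E'
from h import *
p=[525,300]; r.goto([*p,230],down(0.02)); d=shot("wrist","cam1"); q,qr=cam_pose(d);print("cam",np.round(q,1),"tongue",np.round(qr,1),"case",(np.array(q[:2])-ORG)@U,(np.array(q[:2])-ORG)@V)
r.goto([670,-128,230],down(np.pi/2)); d=shot("wrist","key1",scale=1.2);W=cloud(d)
for c,p in comps(W,d["frame"],(0,150,60),(6,255,255),(20,90),60):
    p=p[p[:,2]>66]; 
    if len(p)>50: print("key",np.round(rect(p),1),np.median(p[:,2]))
for c,p in comps(W,d["frame"],(6,80,60),(16,255,255),(18,30),60): print("wood",np.round(rect(p[abs(p[:,2]-24)<3]),1),np.median(p[:,2]),len(p))
print(st())
E
```

```text
cam [521.8 340.6  44.2  44.   85.5] tongue [562.3 336.9  36.5  23.3  -4.4] case -0.24437344989476942 146.02728202147554
key [ 687.1 -125.    46.4   19.8   -4. ] 71.85463518348644
wood [ 687.2 -124.8   76.5   60.1   -4. ] 24.113642507307475 2972
wood [ 875.3 -126.9  151.6    3.4  -89.6] 21.134919144915045 503
wood [ 9.139e+02 -2.903e+02  4.300e+01  1.700e+00  5.000e-01] 23.901141465187266 147
(42.0, array([ 670.3, -126.4,  230.2]), array([1.3, 0.1, 0.9]), 50.1)
```

View pics/key1.png

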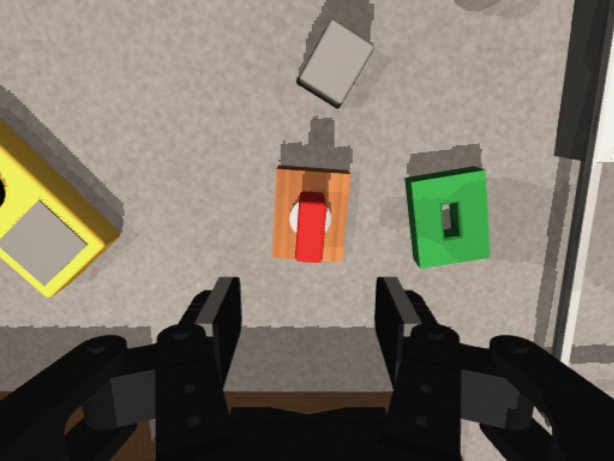

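View pics/cam1.png

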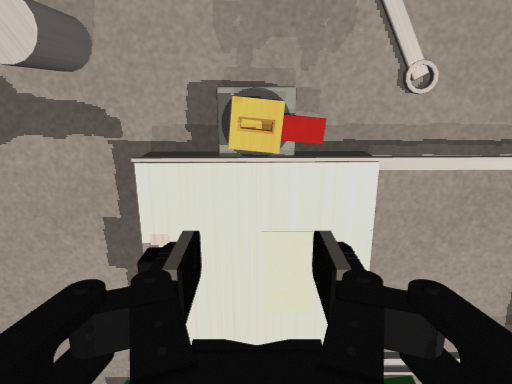

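Cam centre is (521.8, 340.6), case frame (−0.2, 146.0), with the slot at −4.5°. Key and wooden stand agree at (687.1, −124.9) and −4°. Next I pick up the key and insert it.

```bash
cat >> h.py <<'E'
def eef(): return np.array(r.get_state()["eef_pos"])
def settle(p,ori=None,v=60,n=2):
    "move so that the measured TCP xy matches p"
    p=np.array(p,float);c=p.copy()
    for _ in range(n+1):
        r.movel(list(c),ori,velocity=v); r.hold(.15); e=p-eef(); e[2]=0; c=c+e
    return c
E
python3 - <<'E'
from h import *
k=np.array([687.1,-124.9]); t=np.radians(86)
r.set_gripper(45); r.goto([*k,150],down(t)); c=settle([*k,80],down(t),120,1); c[2]=56; r.movel(list(c),velocity=80)
r.set_gripper(8,60); g=eef(); print("grip",st())
r.movel([*c[:2],170],velocity=120); print("lift",st())
off=g[:2]-k; zk=g[2]-6; print("off",off,"tcp above key origin",zk)
cam=np.array([521.8,340.6]); t2=np.radians(85.5)
r.goto([*cam,190],down(t2)); c=settle([*cam,62+zk],down(t2),100,2); print("above slot",st())
z=62+zk
while z>44+zk:
    z-=2; r.movel([*c[:2],z],velocity=20); f=r.get_state()["contact_force"]; 
    if f[2]>12 : break
print("in",st(),"key tip z",eef()[2]-zk); np.save("zk.npy",[zk,c[0],c[1],z])
E
```

```text
grip (44.7, array([ 687.5, -125.1,   56.6]), array([0.4, 1.4, 1.1]), 19.5)
lift (45.8, array([ 686.4, -124.6,  168.7]), array([ 0.7,  0.2, -2.2]), 19.3)
off [ 0.42669245 -0.15682211] tcp above key origin 50.609698835334264
above slot (49.5, array([521.8, 340.5, 112.6]), array([ 0.2,  0.1, -1.3]), 19.2)
in (51.7, array([522. , 340.6,  98.3]), array([-4.8, -2.2, 14.6]), 19.4) key tip z 47.67927254524542
```

The blade is bottomed in the slot (tip 47.7 mm, 48 expected). Turning clockwise now.

```bash
python3 - <<'E'
from h import *
zk,cx,cy,z=np.load("zk.npy"); z=48.8+zk-0.3
r.movel([cx,cy,z],velocity=20)
for a in [75,60,45,30,15,5,1.4,-2,-5,-8,-11,-14,-17]:
    # hold the measured xy on the cam axis
    e=eef(); cx+=0.6*(521.8-e[0]) ; cy+=0.6*(340.6-e[1]); cx=np.clip(cx,518,526);cy=np.clip(cy,337,344)
    r.movel([cx,cy,z],down(np.radians(a)),velocity=20); r.hold(.1)
    s=r.get_state(); print(a,np.round(s["eef_pos"],1),np.round(s["contact_force"],1),np.round(s["wrist_torque"],2))
    if a<0 and abs(s["wrist_torque"][2])>0.6: break
np.save("turn.npy",[cx,cy,z,a])
d=shot("wrist","turned"); print(st())
d=shot("scene","sc2",crop=(230,100,430,250),scale=3)
E
```

```text
75 [521.8 340.8  98.7] [-0.   1.  -2.3] [ 0.11 -0.06 -0.01]
60 [521.7 340.7  99. ] [ 0.5  1.  -1.4] [ 0.19 -0.05  0.04]
45 [521.9 340.5  99.1] [-0.4  1.6 -2. ] [0.15 0.14 0.04]
30 [521.8 340.4  99.1] [-0.8  0.3 -1.2] [0.06 0.18 0.02]
15 [521.7 340.4  99.1] [-1.9 -0.1 -1.8] [-0.12  0.38  0.04]
5 [521.7 340.5  99.1] [-2.6 -1.   0. ] [-0.25  0.66  0.07]
1.4 [521.6 340.5  99. ] [-3.5 -1.8  0.9] [-0.4   0.94  0.  ]
-2 [521.7 340.6  99. ] [-4.9 -2.7  0.5] [-0.51  1.09  0.06]
-5 [521.6 340.6  98.9] [-4.8 -2.7  1. ] [-0.46  1.18  0.02]
-8 [521.6 340.7  98.8] [-4.9 -1.7  0.9] [-0.47  1.21  0.02]
-11 [521.6 340.7  98.9] [-5.1 -2.5  1.7] [-0.5   1.28  0.12]
-14 [521.5 340.7  98.9] [-5.6 -2.4  1.1] [-0.59  1.39  0.35]
-17 [521.5 340.9  98.8] [-5.6 -2.   1. ] [-0.53  1.42  0.69]
(57.5, array([521.5, 340.9,  98.8]), array([-5.3, -1.2,  1.4]), 19.6)
```

View pics/turned.png

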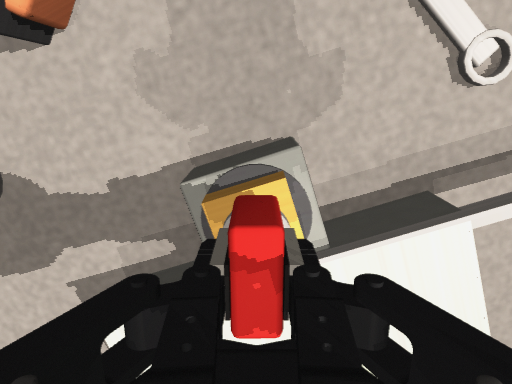

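Torque rose to 0.7 N m at −17°, so the stop is reached. I'll back off slightly, lift straight out and check the cam.

```bash
python3 - <<'E'
from h import *
cx,cy,z,a=np.load("turn.npy")
r.movel([cx,cy,z],down(np.radians(-3)),velocity=20)
settle([521.8,340.6,z],down(np.radians(-3)),20,1)
r.movel([521.8,340.6,175],velocity=60); print("lift",st())
r.goto([525,270,230],down(0)); d=shot("wrist","cam2"); q,qr=cam_pose(d)
print("cam",np.round(q,1),"tongue",np.round(qr,1),st())
E
```

```text
lift (60.1, array([521.5, 340.5, 174.5]), array([ 0.3,  0.2, -1.7]), 19.2)
cam [521.8 340.7  44.   43.8   1.4] tongue [522.1 300.1  36.8  22.3 -89.8] (60.6, array([524.8, 270.2, 230. ]), array([ 0.1,  0.7, -1.9]), 19.5)
```

View pics/cam2.png

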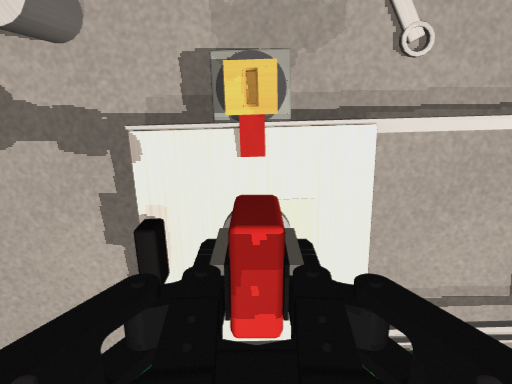

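The cam is locked: the head reads 1.4°, equal to the case yaw, and the tongue lies over the cover at (252,135). Returning the key to its stand.

```bash
python3 - <<'E'
from h import *
zk=np.load("zk.npy")[0]; k=[687.4,-125.0]; t=np.radians(86)
r.goto([*k,190],down(t)); c=settle([*k,29+zk],down(t),100,2); print("above",st())
z=29+zk
while z>4+zk:
    z-=2; r.movel([*c[:2],z],velocity=25)
    if r.get_state()["contact_force"][2]>8: break
print("down",st(),"key z",eef()[2]-zk)
r.set_gripper(45); r.movel([*c[:2],170],velocity=150)
r.goto([640,-125,240],down(np.pi/2)); d=shot("wrist","key2");W=cloud(d)
for c,p in comps(W,d["frame"],(0,150,60),(6,255,255),(20,110),60):
    p=p[p[:,2]>np.percentile(p[:,2],95)-6]; print("key",np.round(rect(p),1),np.median(p[:,2]),p[:,2].std())
r.goto([400,0,330],down(0)); d=shot("scene","end",scale=1.5); W=cloud(d)
im,zz=ortho(W,d["frame"],150,900,-650,550,1.5); cv2.imwrite("pics/o2.png",im[...,::-1])
h,q=handle(W);print("handle",h@U,h@V,q);print(st())
E
```

```text
above (64.6, array([ 687.4, -125.1,   79.6]), array([-0.9, -1.1, -1.8]), 19.2)
down (67.8, array([ 687.9, -125.1,   56.5]), array([-4.3,  1.2, 10.7]), 19.0) key z 5.929136813678568
key [ 687.4 -125.3   45.8   19.7   -4.2] 71.83949033431082 0.9842326382089743
handle -95.95096757507633 -0.9071312780839424 (429.6897277832031, 191.37664794921875, 64.42961120605469, 22.241247177124023, -86.06373977661133)
(71.5, array([400.2,  -0. , 330.1]), array([-0.2,  0.2, -0.3]), 44.9)
```

View pics/end.png

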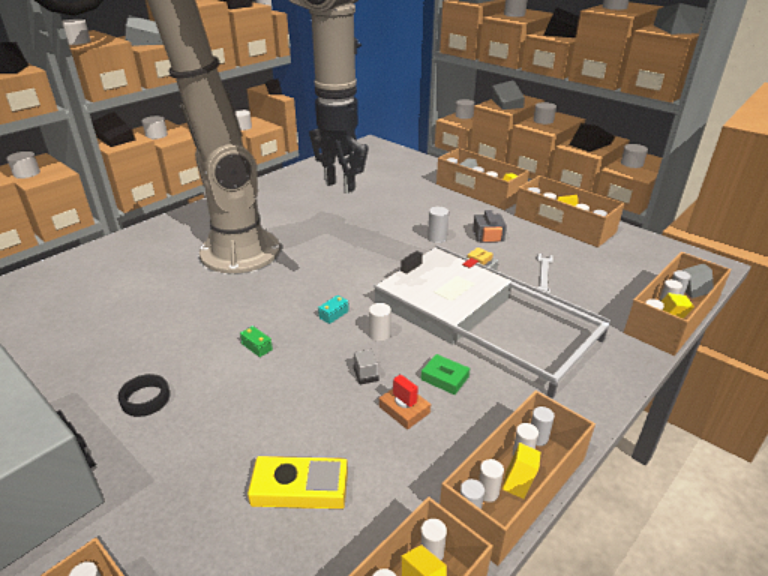

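The picture shows the cover shut, the tongue over it, and the key standing in its stand at (405,395). The bystanders are unmoved and no loose modules remain, so I'm handing the job in.

```bash
python3 -c "
from rig import r
print(r.job_done())"
```

```text
the job is handed in; nothing more can be done
None
```

The job is done and handed in at about 71.5 s of robot time, well under the 210 s limit.

- **Modules:** Only three modules were on the bench, all blue; I found no yellow ones. All three lie flat with their tops up (39 mm high) in the blue bay. One had been knocked about 26 mm aside during the run, and the look before its grasp caught that.
- **Cover:** It is fully shut. The handle reads −96.0 mm in the case frame, as it should, and I felt it reach the stop.
- **Cam lock:** I turned it clockwise with the key until the torque rose at the end stop. The head then read 1.4°, matching the case's own angle, and the tongue lies over the cover. A separate reading of the tongue was about 1° off, which I put down to measurement noise.
- **Key:** It is upright in the wooden stand with its blade fully down. Its top is at 71.8 mm (72 expected), within 0.5 mm of where it started.
- **Other things:** The last scene picture shows the bystanders and look-alikes where they were, and nothing loose left on the bench.

In the two modules view, the network reported a yellow module where a blue one lay; the colour in the picture showed it was blue. It found no yellow module in the scene picture. The cover started at about 226 mm rather than the stated 236 mm, which made no difference.

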